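# Show and shut the open primer tin, then point out the brush to wash

## Task

Priming is finished, but the lid of one of the three primer tins still stands a little proud. Point at that lid, fingertips two or three centimetres above its middle without touching it, and stay for two seconds so that the painter sees which tin it is; then press the lid fully home with the fingertips. Last, point in the same way for two seconds at the bristles of the short dark-handled brush (not the twig whisk), which the painter has to wash; pick nothing up, do not touch the brush, the whisk or the shut tins, and leave everything standing where it is.

Things in the scene. Friction and masses are not known exactly. Their poses are not given: they have to be found in the camera images.
- tin_a: tin_a: round primer tin with a cream and black label and a pale grey press lid, 78 mm diameter, 74 mm tall with the lid home, about 0.3 kg, standing loose on the table (three identical tins, places vary). Origin at the centre of its underside, z up.
- tin_a_top (a point): centre of the upper face of tin_a's lid, moving with the lid. The face is a flat dish 56 mm across; the raised rim round it (to 36 mm radius) stands 3 mm higher. 71 mm above the table when the lid is fully home.
- tin_a_lid (a joint): height of the press lid of tin_a above its fully seated position, m; 0 = fully home (down on the tin's rim), larger = standing proud (at the start one lid stands 6 to 8 mm proud, so that a pale band of its side shows above the tin's black rim; the others are home). A stiff press fit that stays wherever it is left: it slides straight down under about 6 N, does not spring back, and meets a hard stop at 0.
- tin_b: tin_b: round primer tin with a cream and black label and a pale grey press lid, 78 mm diameter, 74 mm tall with the lid home, about 0.3 kg, standing loose on the table (three identical tins, places vary). Origin at the centre of its underside, z up.
- tin_b_top (a point): centre of the upper face of tin_b's lid, moving with the lid. The face is a flat dish 56 mm across; the raised rim round it (to 36 mm radius) stands 3 mm higher. 71 mm above the table when the lid is fully home.
- tin_b_lid (a joint): height of the press lid of tin_b above its fully seated position, m; 0 = fully home (down on the tin's rim), larger = standing proud (at the start one lid stands 6 to 8 mm proud, so that a pale band of its side shows above the tin's black rim; the others are home). A stiff press fit that stays wherever it is left: it slides straight down under about 6 N, does not spring back, and meets a hard stop at 0.
- tin_c: tin_c: round primer tin with a cream and black label and a pale grey press lid, 78 mm diameter, 74 mm tall with the lid home, about 0.3 kg, standing loose on the table (three identical tins, places vary). Origin at the centre of its underside, z up.
- tin_c_top (a point): centre of the upper face of tin_c's lid, moving with the lid. The face is a flat dish 56 mm across; the raised rim round it (to 36 mm radius) stands 3 mm higher. 71 mm above the table when the lid is fully home.
- tin_c_lid (a joint): height of the press lid of tin_c above its fully seated position, m; 0 = fully home (down on the tin's rim), larger = standing proud (at the start one lid stands 6 to 8 mm proud, so that a pale band of its side shows above the tin's black rim; the others are home). A stiff press fit that stays wherever it is left: it slides straight down under about 6 N, does not spring back, and meets a hard stop at 0.
- short_brush: short brush with a dark handle, pale ferrule and a wide, tousled, round head of black bristles, 200 mm long, lying loose on the table; origin under its middle, bristles toward its -y, end of the handle at +y; head 45 mm wide, its top 41 mm above the table; handle under 20 mm high. About 0.03 kg.
- bristles (a point): middle of the bristle head of the short brush, 80 mm from the brush's origin along its -y, 20 mm above the table (the top of the bristles is 21 mm higher)
- whisk: twig whisk, a bundle of brown twigs bound to a plain wooden handle, 192 mm long, 49 mm wide, 51 mm high, lying loose; origin under its middle, twigs toward its -y. A bystander: it lies in the same part of the table as the short brush, and the two may have changed places.
Things that resemble listed ones, but are neither listed nor needed, are in the scene too. What is shaped like the tin_a but brown is not meant.

How it is judged (in metres and radians):
On the way, in this order (a step that is already met when the one before it is completed fails the run):
1. the fingertips are held just above the middle of the proud lid, without touching it, for two seconds (1.7 s count) (horizontal distance between the grasp point and tin_a_top below 0.025 m and z of the grasp point in the frame of tin_a_top between 0.023 and 0.08 m and value of joint tin_a_lid above 0.003 m and not (contact force between any of the fingers, the arm and tin_a above 0.1 N)), for 1.7 s.
2. then that lid is pressed fully home (value of joint tin_a_lid below 0.0015 m), for 0.2 s.
3. then the fingertips are held just above the bristles of the short brush, without touching them, for two seconds (1.7 s count) (horizontal distance between the grasp point and bristles below 0.025 m and height (world z) of the grasp point between 0.062 and 0.125 m and not (contact force between any of the fingers, the arm and short_brush above 0.1 N)), for 1.7 s.
At the end, for the whole second after the job is handed in: All three lids are fully home (within 1.5 mm); the tins stand upright and at rest, the one that was pressed within 20 mm of where it began and the other two within 10 mm; the short brush lies within 8 mm and the whisk within 10 mm of where they began (value of joint each of tin_a_lid, tin_b_lid, tin_c_lid below 0.0015 m and angle between each of tin_a, tin_b, tin_c's own z axis and vertical below 0.05 rad and height (world z) of each of tin_a, tin_b, tin_c below 0.004 m and linear speed of each of tin_a, tin_b, tin_c below 0.02 m/s and distance of tin_a from where it was at the start of the episode below 0.02 m and distance of each of tin_b, tin_c, whisk from where it was at the start of the episode below 0.01 m and distance of short_brush from where it was at the start of the episode below 0.008 m); the robot touches nothing.
It fails at once if a lid is pulled up (value of joint tin_a_lid above 0.012 m or value of joint any of tin_b_lid, tin_c_lid above 0.004 m).
It fails at once if a tin is lifted, tipped or pushed away (height (world z) of any of tin_a, tin_b, tin_c above 0.01 m or angle between any of tin_a, tin_b, tin_c's own z axis and vertical above 0.2 rad or distance of any of tin_a, tin_b, tin_c from where it was at the start of the episode above 0.03 m).
It fails at once if the short brush is touched (contact force between any of the fingers, the arm and short_brush above 0.3 N).
It fails at once if the twig whisk or a tin that was already shut is touched (contact force between any of the fingers, the arm and whisk above 0.5 N or contact force between any of the fingers, the arm and tin_b above 0.5 N or contact force between any of the fingers, the arm and tin_c above 0.5 N).
It also fails if it takes over 58 s, if anything falls off the work surface, if the arm or the gripper's body presses on something with over 40 N, if the wrist force passes 120 N, or if a joint passes its speed limit or range.

## Robot

A 7-joint arm with a two-finger parallel gripper is mounted at the origin on a cart in front of the work surface, level with it; the furniture and walls round the work are solid. World frame = base frame: x ahead of the robot, y to its left, z up, the work surface at z = 0. Lengths are in mm, angles in degrees, forces in N, time in s.
With the tool pointing down it reaches from about 425 to 1025 mm from the base axis. Payload 9.4 kg.
Tool frame: the origin (TCP) lies at the very end of the fingers, on their centre line; the grasp point (between the pads) lies 19 mm behind it (grip_point_offset is the distance from the TCP to the grasp point, in mm); z points along the fingers, y is the line along which they close (so a half turn about z gives the same grasp; the last joint's range is limited). The gripper opens to 93 mm and grips with 3 to 60 N. Pads are 15 mm wide; open, the fingers measure 128 mm over their backs; the gripper's body (75 mm by 188 mm) begins 65 mm behind the grasp point.
Start: joints at [-80.082, 34.337, -0.143, 91.639, 0.103, 54.024, -4.572], TCP at [179.232, 702.496, 218.618] pointing down, gripper open.
Joint ranges: [-147.43, 147.43], [-19.82, 112.94], [-74.19, 73.91], [6.32, 146.72], [-59.91, 239.91], [6.04, 106.73], [-150.56, 150.56]. Speed limits (degrees/s): [127.2, 127.2, 172.46, 172.46, 180, 180, 180].

## Interface

Orientations are given as a 3x3 rotation matrix whose columns are the frame's x, y, z axes.
In Python, from bench import * gives the robot as it stands.
- The arm moves only by the tool carry_out, never from a script. Its argument "plan" is a list of rows, each a list of 7 numbers: the shift along the world's x, y, z normalised to -1 to 1, where 1 is 250 mm, then the turn, a rotation vector about the world's x, y, z normalised to -1 to 1, where 1 is 30 degrees, then the opening, from -1 (shut) to 1 (fully open). A call has 1 to 10 rows; each row is the pose to reach, as a shift and turn from the pose commanded when the call began; what a row does not reach only later rows make up. A row lasts 1/10 s, in which the tool goes at most 50 mm and 8.59 degrees, less where a joint would pass 70% of its speed; a pose out of reach is approached as far as the arm can. A call with a number of a shift or a turn outside -1 to 1 is refused whole. A call with a gripper value outside its range is refused whole. The fingers move at their own pace and stop on an object; "force" is the grip in N (left out, the last holds). Time passes only in rows, so rows that repeat a pose let the fingers close. It gives the time, the measured TCP pose, the force, the opening and the grip force at its end, in the units of the state.
- sense(): the state, without advancing time (a new reading comes with each control period).
- capture(name): name is "side" or "top" or "wrist"; returns (picture, depth): 420x560x3 uint8, red, green, blue; 420x560 float32, mm along the optical axis (not along the pixel's ray), 0 where there is no reading.
- calibration(name): a dict with "fov_y" (degrees; the focal length in pixels is half the picture's height over the tangent of half this angle, whatever the lens; pixels are square), "cx", "cy" (the principal point, pixels), "position" and "orientation" of the camera in the world. Camera axes: x right, y up, looking along -z (the intrinsics and any distortion apply to the point x, -y, -z); pixel columns grow to the right and rows downward; lengths in mm; the calibration is good to about 2 mm. A picture is of the moment at which its call begins: read the wrist's pose just before it. calibration takes no time and is no camera call; for the wrist camera it gives the pose at the moment of the call.
- job_done(): hands the job in; it is judged then, once.
The state is a dict: "t": time; "joint_pos": joint angles; "joint_vel": joint speeds; "effort": joint torques, N m; "position": TCP position; "tool_rot": TCP orientation; "wrist_force": force on the tool from outside, world axes, zero at the start; "wrist_torque": the same for the moment, N m; "width": finger opening in mm; "gripper_force": force on a finger pad.
Only numpy, scipy, OpenCV 4.12 (cv2) and the standard library are available. Lean on these libraries where they do the work, as an engineer would, in place of code of your own. Each camera call takes 0.05 s, during which the arm holds its last target. There are 200 camera calls.

## Working session

There is one attempt and no reset: what is moved stays moved. The work goes in short steps, Python scripts to look and compute and a tool call to move; the robot and the scene stay as the last step left them, time stands still between calls to the robot, and variables do not carry over. Pictures are saved under pics/ and viewed, at most 10 in all, crops included, and the job is handed in when it is done.

Besides the shell and the picture viewer there is one more tool, called after "Call:" by a JSON object that holds its "api" and its "payload", one argument or row to a line. carry_out: Moves the arm, as the interface text tells. Its arguments: {"type":"object","properties":{"plan":{"type":"array","items":{"type":"array","items":{"type":"number","minimum":-1,"maximum":1}}},"force":{"type":"number"}},"required":["plan"]}

```bash
mkdir -p pics; cat > h.py <<'E'
from bench import *
import numpy as np, cv2
def K(c,h=420): return h/2/np.tan(np.radians(c["fov_y"])/2)
def pts(c,d):
    f=K(c); v,u=np.mgrid[:d.shape[0],:d.shape[1]]
    p=np.stack([(u-c["cx"])/f*d,-(v-c["cy"])/f*d,-d],-1)
    return p@np.array(c["orientation"]).T+np.array(c["position"])
E
python3 - <<'E'
from h import *
for n in("top","side","wrist"):
    c=calibration(n); p,d=capture(n); np.savez(n+".npz",p=p,d=d)
    print(n,c, (d>0).mean()); cv2.imwrite(f"pics/{n}0.png",p[:,:,::-1])
    np.save(n+"_pts.npy",pts(c,d))
a=[cv2.imread(f"pics/{n}0.png") for n in("top","side","wrist")]
print(sense())
E
```

```text
top {'fov_y': 52.44876725360358, 'cx': 279.3671847474364, 'cy': 202.30639063794646, 'position': array([ 459.32613992,  124.25184876, 1049.27684685]), 'orientation': array([[-0.01293715,  0.99286198, -0.11856526],
       [-0.99935447, -0.01681306, -0.0317483 ],
       [-0.03351513,  0.11807799,  0.99243857]])} 0.9958205782312926
side {'fov_y': 53.8547550778911, 'cx': 278.71385908291103, 'cy': 220.12852935940393, 'position': array([ 148.90304991, -602.0447317 ,  492.36019103]), 'orientation': array([[ 0.8824732 ,  0.19454277, -0.42824545],
       [-0.47031471,  0.37795879, -0.7974655 ],
       [ 0.00671799,  0.90515207,  0.42503483]])} 0.996016156462585
wrist {'fov_y': 59.05522792639669, 'cx': 284.0940503853823, 'cy': 205.5616523263546, 'position': array([109.54073189, 719.92353927, 384.45391118]), 'orientation': array([[ 0.24812043, -0.9360778 , -0.24938848],
       [ 0.9687279 ,  0.23933578,  0.06545722],
       [-0.00158546, -0.25783085,  0.96618877]])} 0.9958673469387755
{'t': 0.15, 'joint_pos': array([-80.08257362,  34.37592782,  -0.14356283,  91.67085682,
         0.10314808,  54.02340817,  -4.57231326]), 'joint_vel': array([ 0.00839008, -0.18074033,  0.0059477 , -0.19655019, -0.06421381,
       -0.12293535, -0.02048607]), 'effort': array([ 3.49452719e-03, -7.65584564e+01,  1.49955131e+00, -2.52564830e+01,
       -5.22589311e-02,  1.47838576e-02,  1.20499149e-04]), 'position': array([179.16144839, 702.12864358, 217.93159239]), 'tool_rot': array([[-9.68970227e-01,  2.47177409e-01, -1.66586643e-04],
       [ 2.47177426e-01,  9.68969479e-01, -1.21219379e-03],
       [-1.38209546e-04, -1.21575615e-03, -9.99999251e-01]]), 'wrist_force': array([-0.90370392, -0.50724567,  0.44330916]), 'wrist_torque': array([-0.04320806, -0.02137707, -0.01342034]), 'gripper_force': 0.0, 'width': 92.68549430663452}
```

View pics/top0.png

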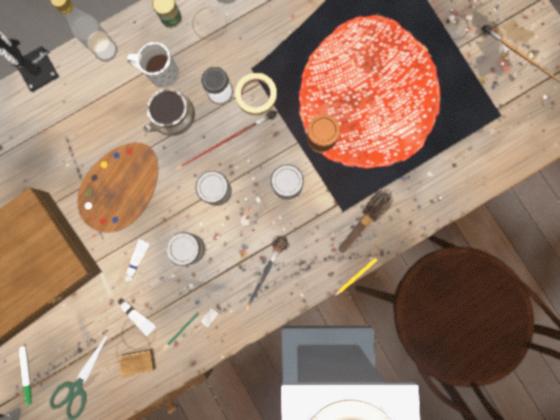

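View pics/side0.png

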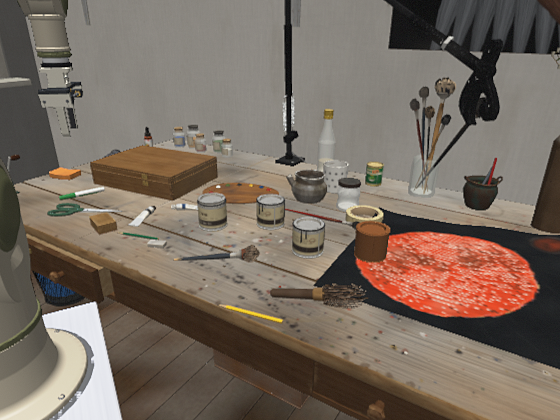

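Top view: the three pale-lid tins are at (213,187), (287,181) and (184,249). The brown one at (323,132) is not meant. There are two brush-like things. One has its head at (280,243), with a thin dark handle and a pale ferrule. The other has its head at (380,203), with a wooden handle and brown twigs, so it is the whisk. I'll measure these and enlarge the side view.

```bash
python3 - <<'E'
from h import *
P=np.load("top_pts.npy"); S=np.load("side_pts.npy"); im=np.load("side.npz")["p"]; ti=np.load("top.npz")["p"]
for u,v in((213,187),(287,181),(184,249)):
    w=P[v-25:v+26,u-25:u+26].reshape(-1,3); m=(w[:,2]>60)&(w[:,2]<95); q=w[m]
    c,r=cv2.minEnclosingCircle(q[:,:2].astype(np.float32))
    i=np.hypot(*(q[:,:2]-c).T)<22
    s=S.reshape(-1,3); 
    k=(np.hypot(*(s[:,:2]-c).T)<60)&(s[:,2]>62)&(s[:,2]<100); sc,sr=cv2.minEnclosingCircle(s[k][:,:2].astype(np.float32))
    j=(np.hypot(*(s[:,:2]-sc).T)<20)&(s[:,2]>55)
    print("tin",(u,v),np.round(c,1),round(r,1),"top dish z",np.median(q[i][:,2]).round(1),"| side",np.round(sc,1),round(sr,1),"z",np.median(s[j][:,2]).round(1), np.percentile(s[k][:,2],98).round(1))
# things above table near brushes
for n,(a,b,c,d) in {"brush":(225,310,245,295),"whisk":(180,255,335,400)}.items():
    w=P[a:b,c:d]; t=w[...,2]; print(n,"table z",np.median(t).round(1))
    for h in(8,15,25): 
        m=t>h; print(h,m.sum(), w[m].mean(0).round(1) if m.any() else "", w[m].max(0).round(1) if m.any() else "")
a=cv2.resize(im[185:310,175:375],(800,500),interpolation=cv2.INTER_CUBIC)
cv2.imwrite("pics/side_crop.png",a[:,:,::-1])
E
```

```text
tin (213, 187) [615.3 313.1] 39.0 top dish z 68.0 | side [614.4 314.1] 41.0 z 66.8 73.4
tin (287, 181) [626.9 137.1] 39.1 top dish z 68.1 | side [624.5 138.4] 40.0 z 66.6 73.6
tin (184, 249) [472.6 377.9] 38.5 top dish z 74.3 | side [470.9 376.6] 39.0 z 73.1 80.1
brush table z -0.8
8 511 [449.1 171.8  74.4] [ 500.5  228.7 1049.3]
15 404 [464.5 162.8  91.1] [ 500.5  208.6 1049.3]
25 218 [478.4 153.3 151.8] [ 500.4  176.  1049.3]
whisk table z 0.2
8 905 [540.8 -50.1  50.8] [ 610.9  124.3 1049.3]
15 827 [541.6 -50.8  54.4] [ 609.3  124.3 1049.3]
25 492 [556.6 -61.6  77.6] [ 609.3  124.3 1049.3]
```

View pics/side_crop.png

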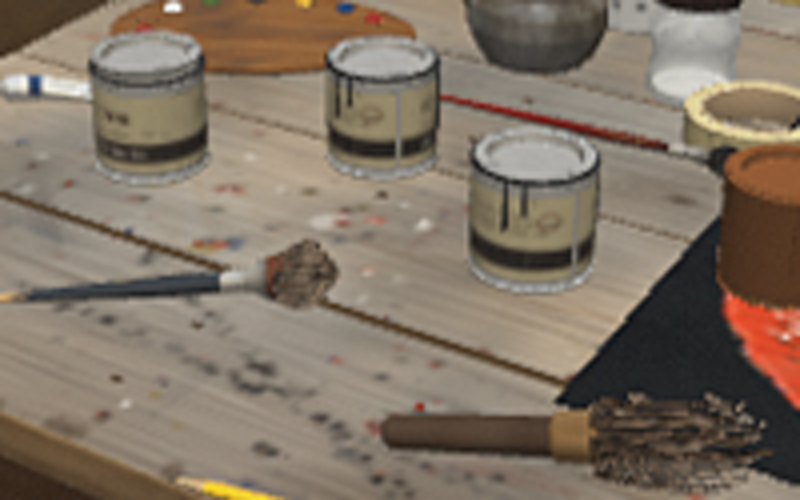

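Crop: the left tin (crop 150,60) shows the pale band above its black rim, and depth puts it about 6 mm higher than the other two. The dark handle with pale ferrule and round tousled head (crop 300,275) fits the brush. The brown handle with the twig bundle (crop 680,440) fits the whisk. I'll check both against the given sizes and look closer with an enlarged full-length crop.

```bash
python3 - <<'E'
from h import *
T=np.load("top_pts.npy"); S=np.load("side_pts.npy"); td=np.load("top.npz")["d"]; sd=np.load("side.npz")["d"]
boxes={"brush":(340,540,90,300),"whisk":(440,640,-140,20)}
for n,(x0,x1,y0,y1) in boxes.items():
  for nm,P,D in(("top",T,td),("side",S,sd)):
    w=P[D>0]; m=(w[:,0]>x0)&(w[:,0]<x1)&(w[:,1]>y0)&(w[:,1]<y1)&(w[:,2]>4)&(w[:,2]<60)
    if n=="brush": m&=np.hypot(w[:,0]-626,w[:,1]-138)>50; m&=np.hypot(w[:,0]-472,w[:,1]-377)>60
    q=w[m]; c,s,a=cv2.minAreaRect(q[:,:2].astype(np.float32))
    h=q[q[:,2]>22]; hc,hs,_=cv2.minAreaRect(h[:,:2].astype(np.float32))
    print(n,nm,len(q),"c",np.round(c),"size",np.round(s),"ang",round(a),"zmax",np.percentile(q[:,2],99).round(1),"head",np.round(hc),np.round(hs),"head mean",h.mean(0).round(1))
im=np.load("top.npz")["p"]
cv2.imwrite("pics/top_crop.png",cv2.resize(im[180:310,230:400],None,fx=4.5,fy=4.5,interpolation=cv2.INTER_CUBIC)[:,:,::-1])
E
```

```text
brush top 528 c [430. 198.] size [186. 186.] ang 82 zmax 38.0 head [474. 156.] [41. 54.] head mean [479.3 157.8  28.9]
brush side 517 c [425. 196.] size [ 42. 179.] ang 55 zmax 36.2 head [481. 159.] [38. 42.] head mean [477.9 154.   28.4]
whisk top 1000 c [540. -61.] size [201. 156.] ang 2 zmax 49.0 head [543. -59.] [ 48. 159.] head mean [555.1 -65.2  32.3]
whisk side 1207 c [533. -54.] size [ 87. 179.] ang 73 zmax 47.2 head [547. -64.] [ 44. 137.] head mean [554.5 -73.3  31.9]
```

View pics/top_crop.png

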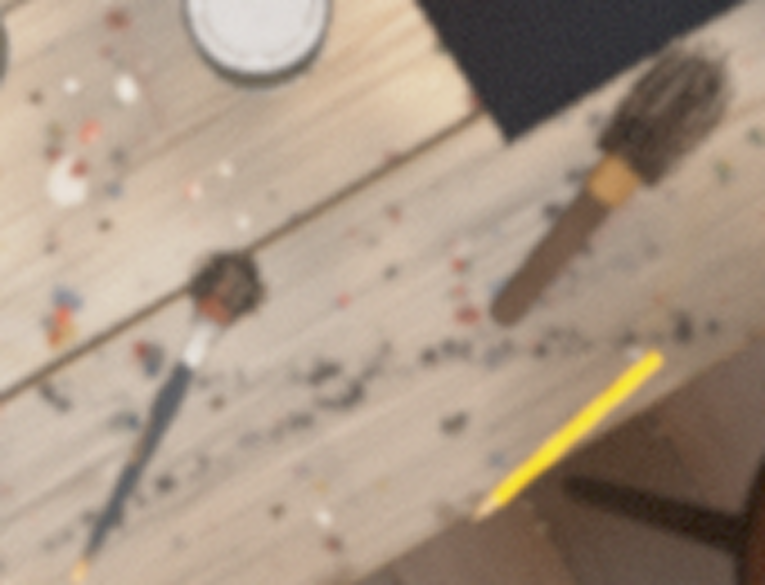

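The brush fits: about 40 mm high, a round head about 42 mm wide, dark handle and pale ferrule, total length about 190 mm. The other fits the whisk, about 49 mm high with a long twig head. Targets are the proud lid at (472, 377) with its dish at about z = 77, and the bristles at (479, 156).

I'll shut the fingers and go there in two hops at height.

Call:
{"api": "carry_out", "payload": {
  "plan": [
    [0.12,-0.13,0,0,0,0,-1],
    [0.24,-0.26,0,0,0,0,-1],
    [0.36,-0.39,0,0,0,0,-1],
    [0.48,-0.52,0,0,0,0,-1],
    [0.586,-0.65,0,0,0,0,-1],
    [0.586,-0.65,0,0,0,0,-1]
  ]
}}

```text
t: 0.75
position: [331.1, 534.4, 218.7]
tool_rot: [[-0.967, 0.255, 0.002], [0.255, 0.967, -0.003], [-0.003, -0.002, -1.0]]
wrist_force: [1.2, -0.0, 0.3]
width: 49.7
gripper_force: 0.0
```

Call:
{"api": "carry_out", "payload": {
  "plan": [
    [0.12,-0.13,0,0,0,0,-1],
    [0.24,-0.26,0,0,0,0,-1],
    [0.36,-0.39,0,0,0,0,-1],
    [0.48,-0.52,0,0,0,0,-1],
    [0.586,-0.65,0,0,0,0,-1],
    [0.586,-0.65,-0.1,0,0,0,-1],
    [0.586,-0.65,-0.2,0,0,0,-1],
    [0.586,-0.65,-0.2,0,0,0,-1],
    [0.586,-0.65,-0.2,0,0,0,-1]
  ]
}}

```text
t: 1.65
position: [471.9, 378.0, 168.6]
tool_rot: [[-0.969, 0.247, -0.001], [0.247, 0.969, -0.001], [0.001, -0.001, -1.0]]
wrist_force: [-0.3, 0.1, 0.1]
width: 0.5
gripper_force: 0.0
```

```bash
python3 - <<'E'
from h import *
c=calibration("wrist"); p,d=capture("wrist"); P=pts(c,d); cv2.imwrite("pics/w1.png",p[:,:,::-1])
w=P[(d>0)]; m=(np.hypot(w[:,0]-472,w[:,1]-377)<50)&(w[:,2]>60)&(w[:,2]<95); q=w[m]
print(len(q), cv2.minEnclosingCircle(q[:,:2].astype(np.float32)), np.median(q[:,2]))
for lo,hi in((60,68),(68,72),(72,76),(76,80),(80,84),(84,95)): print(lo,((q[:,2]>=lo)&(q[:,2]<hi)).sum())
print(sense()["position"])
E
```

```text
7811 ((472.38787841796875, 379.6851806640625), 39.03559494018555) 76.01707262007142
60 34
68 33
72 3802
76 1642
80 2300
84 0
[472.18740672 378.37176807 169.27873614]
```

View pics/w1.png

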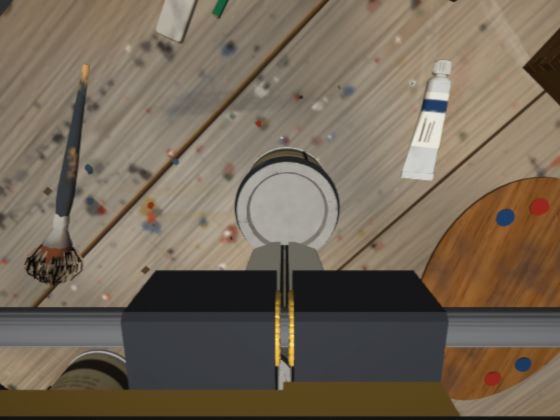

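The wrist view shows the lid at (287,205) with the fingers over it, and depth gives its centre as (472, 379), which agrees. The brush head is at (53,262) with black bristles. I'll descend to TCP z ≈ 102 and hold for over two seconds.

Call:
{"api": "carry_out", "payload": {
  "plan": [
    [0,0,-0.1,0,0,0,-1],
    [0,0,-0.2,0,0,0,-1],
    [0,0,-0.264,0,0,0,-1],
    [0,0,-0.264,0,0,0,-1],
    [0,0,-0.264,0,0,0,-1],
    [0,0,-0.264,0,0,0,-1],
    [0,0,-0.264,0,0,0,-1],
    [0,0,-0.264,0,0,0,-1],
    [0,0,-0.264,0,0,0,-1],
    [0,0,-0.264,0,0,0,-1]
  ]
}}

```text
t: 2.7
position: [472.3, 377.5, 102.9]
tool_rot: [[-0.969, 0.247, 0.0], [0.247, 0.969, 0.0], [-0.0, 0.0, -1.0]]
wrist_force: [1.3, 0.6, 0.3]
width: 0.5
gripper_force: 0.0
```

Call:
{"api": "carry_out", "payload": {
  "plan": [
    [0,0,0,0,0,0,-1],
    [0,0,0,0,0,0,-1],
    [0,0,0,0,0,0,-1],
    [0,0,0,0,0,0,-1],
    [0,0,0,0,0,0,-1],
    [0,0,0,0,0,0,-1],
    [0,0,0,0,0,0,-1],
    [0,0,0,0,0,0,-1],
    [0,0,0,0,0,0,-1],
    [0,0,0,0,0,0,-1]
  ]
}}

```text
t: 3.7
position: [472.2, 377.5, 102.6]
tool_rot: [[-0.969, 0.247, -0.0], [0.247, 0.969, -0.0], [0.0, -0.0, -1.0]]
wrist_force: [0.0, -0.8, -0.1]
width: 0.5
gripper_force: 0.0
```

Call:
{"api": "carry_out", "payload": {
  "plan": [
    [0,0,0,0,0,0,-1],
    [0,0,0,0,0,0,-1],
    [0,0,0,0,0,0,-1],
    [0,0,0,0,0,0,-1],
    [0,0,0,0,0,0,-1],
    [0,0,0,0,0,0,-1]
  ]
}}

```text
t: 4.3
position: [472.3, 377.5, 102.6]
tool_rot: [[-0.969, 0.247, 0.0], [0.247, 0.969, 0.0], [-0.0, 0.0, -1.0]]
wrist_force: [1.0, 0.4, -0.2]
width: 0.7
gripper_force: 0.0
```

Call:
{"api": "carry_out", "payload": {
  "plan": [
    [0,0,-0.03,0,0,0,-1],
    [0,0,-0.06,0,0,0,-1],
    [0,0,-0.08,0,0,0,-1],
    [0,0,-0.09,0,0,0,-1],
    [0,0,-0.1,0,0,0,-1],
    [0,0,-0.108,0,0,0,-1],
    [0,0,-0.112,0,0,0,-1],
    [0,0,-0.112,0,0,0,-1]
  ]
}}

```text
t: 5.1
position: [472.2, 377.4, 74.7]
tool_rot: [[-0.969, 0.247, -0.0], [0.247, 0.969, -0.0], [-0.0, -0.0, -1.0]]
wrist_force: [-1.1, -0.3, 2.0]
width: 0.8
gripper_force: 0.5
```

Contact has begun, so I press on in small steps.

Call:
{"api": "carry_out", "payload": {
  "plan": [
    [0,0,-0.006,0,0,0,-1],
    [0,0,-0.012,0,0,0,-1],
    [0,0,-0.016,0,0,0,-1],
    [0,0,-0.018,0,0,0,-1],
    [0,0,-0.018,0,0,0,-1],
    [0,0,-0.018,0,0,0,-1]
  ]
}}

```text
t: 5.7
position: [472.2, 377.5, 70.8]
tool_rot: [[-0.969, 0.247, 0.0], [0.247, 0.969, 0.0], [-0.0, 0.0, -1.0]]
wrist_force: [-2.0, -1.9, 13.2]
width: 0.3
gripper_force: 6.3
```

Call:
{"api": "carry_out", "payload": {
  "plan": [
    [0,0,-0.008,0,0,0,-1],
    [0,0,-0.014,0,0,0,-1],
    [0,0,-0.014,0,0,0,-1],
    [0,0,-0.014,0,0,0,-1],
    [0,0,-0.014,0,0,0,-1]
  ]
}}

```text
t: 6.2
position: [472.3, 377.5, 70.4]
tool_rot: [[-0.969, 0.248, 0.001], [0.248, 0.969, 0.001], [-0.001, 0.002, -1.0]]
wrist_force: [-10.1, -8.2, 47.7]
width: 0.7
gripper_force: 23.8
```

Hard stop: the force rose to 48 N with only 0.4 mm of movement. I'll lift straight up and check.

Call:
{"api": "carry_out", "payload": {
  "plan": [
    [0,0,0.02,0,0,0,-1],
    [0,0,0.1,0,0,0,-1],
    [0,0,0.22,0,0,0,-1],
    [0,0,0.34,0,0,0,-1],
    [0,0,0.42,0,0,0,-1],
    [0,0,0.42,0,0,0,-1],
    [0,0,0.42,0,0,0,-1]
  ]
}}

```text
t: 6.9
position: [472.3, 377.6, 171.5]
tool_rot: [[-0.969, 0.247, 0.001], [0.247, 0.969, 0.001], [-0.0, 0.001, -1.0]]
wrist_force: [-0.3, -0.9, -0.4]
width: 0.2
gripper_force: 0.0
```

```bash
python3 - <<'E'
from h import *
s=sense(); print(s["position"],s["wrist_force"])
c=calibration("wrist"); p,d=capture("wrist"); P=pts(c,d); w=P[d>0]
m=(np.hypot(w[:,0]-472,w[:,1]-377)<50)&(w[:,2]>55)&(w[:,2]<95); q=w[m]
cc,r=cv2.minEnclosingCircle(q[:,:2].astype(np.float32)); i=np.hypot(*(q[:,:2]-cc).T)<22
print("tin",cc,r,"dish",np.median(q[i][:,2]))
m=(np.hypot(w[:,0]-479,w[:,1]-156)<50)&(w[:,2]>20)&(w[:,2]<60); q=w[m]
if len(q): print("head",len(q),cv2.minAreaRect(q[:,:2].astype(np.float32)),q.mean(0),np.percentile(q[:,2],99))
E
```

```text
[472.33891807 377.61624672 171.45299584] [-0.29690809 -0.94493391 -0.43863669]
tin (472.25115966796875, 379.6162109375) 38.98733901977539 dish 69.13135679069666
head 2120 ((473.8302307128906, 169.60897827148438), (42.67552947998047, 69.46736145019531), 41.381874084472656) [475.25116324 164.84199431  28.89538827] 40.15659027412563
```

The lid is home: the dish is at 69 in the same view that gave about 75 before, and the tin has not moved. Next is the brush, at height first, with a closer look.

Call:
{"api": "carry_out", "payload": {
  "plan": [
    [0.01,-0.15,0,0,0,0,-1],
    [0.02,-0.32,0,0,0,0,-1],
    [0.02,-0.49,0,0,0,0,-1],
    [0.03,-0.66,0,0,0,0,-1],
    [0.03,-0.8,0,0,0,0,-1],
    [0.032,-0.88,0,0,0,0,-1],
    [0.032,-0.88,0,0,0,0,-1],
    [0.032,-0.88,0,0,0,0,-1],
    [0.032,-0.88,0,0,0,0,-1]
  ]
}}

```text
t: 7.85
position: [480.1, 158.8, 171.0]
tool_rot: [[-0.969, 0.246, -0.001], [0.246, 0.969, 0.0], [0.001, 0.0, -1.0]]
wrist_force: [-0.5, 0.2, -0.6]
width: 0.5
gripper_force: 0.0
```

```bash
python3 - <<'E'
from h import *
s=sense(); print(s["position"])
c=calibration("wrist"); p,d=capture("wrist"); P=pts(c,d); cv2.imwrite("pics/w2.png",p[:,:,::-1])
w=P[d>0]; w=w[(w[:,0]>330)&(w[:,0]<540)&(w[:,1]>90)&(w[:,1]<290)&(w[:,2]<60)&(np.hypot(w[:,0]-472,w[:,1]-378)>60)]
q=w[w[:,2]>5]; h=w[w[:,2]>22]
v=h.mean(0)[:2]-np.median(q[q[:,2]<15][:,:2],0); v/=np.hypot(*v); t=q[:,:2]@v; n=np.array([-v[1],v[0]])
e0,e1=np.percentile(t,[.5,99.5]); hn=h[:,:2]@n
print("axis",v,"len",e1-e0,"zmax",np.percentile(h[:,2],99))
tt=h[:,:2]@v; b=h[tt>tt.max()-42]; print("head c",b.mean(0), "from end", (e1-20)*v+np.median(b[:,:2]@n)*n, "width",np.ptp(b[:,:2]@n))
E
```

```text
[480.07117833 158.77401639 171.04948153]
axis [ 0.8794738 -0.4759473] len 180.10389106112757 zmax 39.829157610911736
head c [481.31532179 158.50644433  30.3937252 ] from end [481.93713488 158.13681493] width 44.763644566285166
```

View pics/w2.png

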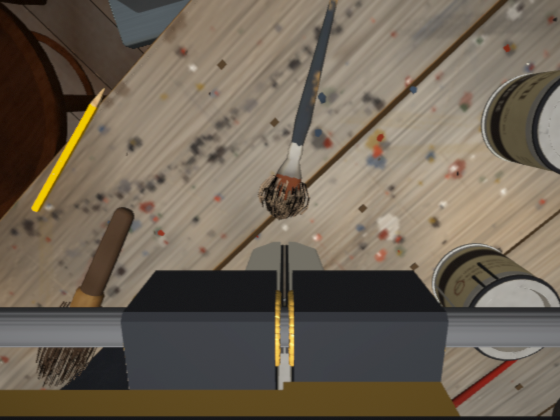

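The wrist view shows the dark-handled brush with its head at (285,195) just beyond the fingertips. Depth puts the head at (481, 158) with its top at z 40 and a width of 45. The tool is above it, so I'll descend to TCP z ≈ 68 and hold.

Call:
{"api": "carry_out", "payload": {
  "plan": [
    [0,0,-0.12,0,0,0,-1],
    [0,0,-0.24,0,0,0,-1],
    [0,0,-0.34,0,0,0,-1],
    [0,0,-0.4,0,0,0,-1],
    [0,0,-0.41,0,0,0,-1],
    [0,0,-0.41,0,0,0,-1],
    [0,0,-0.41,0,0,0,-1],
    [0,0,-0.41,0,0,0,-1],
    [0,0,-0.41,0,0,0,-1],
    [0,0,-0.41,0,0,0,-1]
  ]
}}

```text
t: 8.9
position: [480.5, 157.6, 69.7]
tool_rot: [[-0.969, 0.247, 0.001], [0.247, 0.969, 0.0], [-0.001, 0.001, -1.0]]
wrist_force: [-0.5, 0.0, -0.1]
width: 0.4
gripper_force: 0.0
```

Call:
{"api": "carry_out", "payload": {
  "plan": [
    [0,0,0,0,0,0,-1],
    [0,0,0,0,0,0,-1],
    [0,0,0,0,0,0,-1],
    [0,0,0,0,0,0,-1],
    [0,0,0,0,0,0,-1],
    [0,0,0,0,0,0,-1],
    [0,0,0,0,0,0,-1],
    [0,0,0,0,0,0,-1],
    [0,0,0,0,0,0,-1],
    [0,0,0,0,0,0,-1]
  ]
}}

```text
t: 9.9
position: [480.2, 157.5, 69.1]
tool_rot: [[-0.969, 0.247, 0.0], [0.247, 0.969, -0.0], [-0.0, 0.0, -1.0]]
wrist_force: [0.3, 0.4, 0.4]
width: 0.5
gripper_force: 0.0
```

Call:
{"api": "carry_out", "payload": {
  "plan": [
    [0,0,0,0,0,0,-1],
    [0,0,0,0,0,0,-1],
    [0,0,0,0,0,0,-1],
    [0,0,0,0,0,0,-1],
    [0,0,0,0,0,0,-1],
    [0,0,0,0,0,0,-1],
    [0,0,0,0,0,0,-1],
    [0,0,0,0,0,0,-1]
  ]
}}

```text
t: 10.7
position: [480.2, 157.5, 69.1]
tool_rot: [[-0.969, 0.247, 0.0], [0.247, 0.969, -0.0], [-0.0, -0.0, -1.0]]
wrist_force: [-0.2, 0.8, 0.6]
width: 0.5
gripper_force: 0.0
```

Call:
{"api": "carry_out", "payload": {
  "plan": [
    [0,0,0.12,0,0,0,-1],
    [0,0,0.28,0,0,0,-1],
    [0,0,0.44,0,0,0,-1],
    [0,0,0.6,0,0,0,-1],
    [0,0,0.6,0,0,0,-1],
    [0,0,0.6,0,0,0,-1],
    [0,0,0.6,0,0,0,-1]
  ]
}}

```text
t: 11.4
position: [479.6, 157.3, 218.2]
tool_rot: [[-0.969, 0.247, -0.001], [0.247, 0.969, -0.001], [0.001, -0.001, -1.0]]
wrist_force: [-0.2, 0.2, -0.4]
width: 0.7
gripper_force: 0.0
```

```bash
python3 - <<'E'
from h import *
S=np.load("side.npz")["p"].astype(int); c=calibration("side"); p,d=capture("side"); P=pts(c,d); w=P[d>0]
for x,y in((614.5,314),(624.5,138.4),(471,376.6)):
    s=w[(np.hypot(w[:,0]-x,w[:,1]-y)<60)&(w[:,2]>62)&(w[:,2]<100)]; cc,r=cv2.minEnclosingCircle(s[:,:2].astype(np.float32)); print(cc,r,np.median(s[np.hypot(*(s[:,:2]-cc).T)<20][:,2]))
df=np.abs(p.astype(int)-S).max(2); print("changed px brush",(df[240:270,175:265]>40).sum(),"whisk",(df[280:310,268:372]>40).sum())
print(sense()["position"],sense()["wrist_force"])
E
```

```text
(612.3555297851562, 314.484375) 40.12336349487305 66.73900386139098
(625.2802734375, 138.64488220214844) 40.39337158203125 66.59974423482393
(469.75537109375, 378.50335693359375) 40.257057189941406 66.7175805386724
changed px brush 0 whisk 15
[479.5016132  157.21742414 217.87765524] [-0.80891697  0.75744515 -1.53043539]
```

All three lids are level at 66.6–66.7, the tins and brushes have not moved, and the arm is clear.

```bash
python3 -c "
from bench import *
print(job_done())"
```

```text
the job is handed in; nothing more can be done
None
```

I pointed at the proud lid for over two seconds, pressed it home, then pointed at the short brush's bristles for over two seconds; the final check showed all three lids level and nothing displaced, and the job is handed in (no verdict was returned).

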